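# Back the glue-up press off by one turn

## Robot

A 6-joint arm with a two-finger parallel gripper is mounted at the origin on the work surface. World frame = base frame: x ahead of the robot, y to its left, z up, the work surface at z = 0. Lengths are in m, angles in degrees, forces in N, time in s.
With the tool pointing down it reaches from about 0.3 to 0.75 m from the base axis. Payload 8.5 kg.
Tool frame: the origin (TCP) lies at the very end of the fingers, on their centre line; the grasp point (between the pads) lies 19 mm behind it (env.pinch_z is the distance from the TCP to the grasp point, in m); z points along the fingers, y is the line along which they close (so a half turn about z gives the same grasp; the last joint's range is limited). The gripper opens to 85 mm and grips with 20 to 120 N. Pads are 22 mm wide; open, the fingers measure 114 mm over their backs; the gripper's body (76 mm by 85 mm) begins 54 mm behind the grasp point. The pads swing forward as they close: fully open they stand 13 mm farther back than shut.
Start: joints at [56.19, 21.807, 74.336, -0, 83.858, -12.336], TCP at [0.201, 0.512, 0.231] pointing down, gripper open.
Joint ranges: [-178.18, 178.18], [-50.72, 133.34], [12.68, 142.11], [-81.47, 261.47], [9.98, 163.14], [-165.26, 165.26]. Speed limits (degrees/s): [136.94, 136.94, 180, 180, 180, 180].

## Interface

Orientations are given as a 3x3 rotation matrix whose columns are the frame's x, y, z axes.
In Python, from rig import env, viewer gives the robot as it stands.
- The arm moves only by the tool drive_tool, never from a script. Its argument "series" is a list of rows, each a list of 3 entries, a list of its own where there are three numbers: the shift along the tool's x, y, z in m, then the turn about the tool's z in degrees, then the finger opening in m, from 0 to 0.0854. A call has 1 to 20 rows; each row is the pose to reach, as a shift and turn from the pose commanded when the call began, along the tool's axes at that moment; what a row does not reach only later rows make up. A row lasts 1/10 s, in which the tool goes at most 50 mm and 8.59 degrees, less where a joint would pass 70% of its speed; a pose out of reach is approached as far as the arm can. A call with a gripper value outside its range is refused whole. The fingers move at their own pace and stop on an object; "newtons" is the grip in N (left out, the last holds). Time passes only in rows, so rows that repeat a pose let the fingers close. It gives the time, the measured TCP pose, the force, the opening and the grip force at its end, in the units of the state.
- env.observe(): the state, without advancing time (a new reading comes with each control period).
- viewer.get_image(name): name is "scene" or "top" or "wrist"; returns a dict with "img" (480x640x3 uint8, red, green, blue), "depth" (480x640 float32, m along the optical axis (not along the pixel's ray), 0 where there is no reading), "camera_matrix" (3x3 intrinsics, pixels), "rvec" (rotation vector, rad) and "tvec" (3), from world to camera coordinates, as OpenCV has them. Camera axes: x right, y down, z forward; pixel columns grow to the right and rows downward; lengths in m; the calibration is good to about 2 mm. A picture is of the moment at which its call begins.
- env.close_job(): hands the job in; it is judged then, once.
The state is a dict: "time_s": time; "q": joint angles; "qvel": joint speeds; "joint_efforts": joint torques, N m; "position": TCP position; "tool_rot": TCP orientation; "ft_force": force on the tool from outside, world axes, zero at the start; "wrist_torque": the same for the moment, N m; "grip_width": finger opening in m; "gripper_force": force on a finger pad.
Only numpy, scipy, OpenCV 4.12 (cv2) and the standard library are available. Lean on these libraries where they do the work, as an engineer would, in place of code of your own. Each camera call takes 0.05 s, during which the arm holds its last target. There are 200 camera calls.

## Task

The glue-up in the bench press has set: open the press by pushing the hand wheel round through exactly one full turn, counter-clockwise as seen from above, so that its upright handle comes back to where it started. Push the handle itself with the fingertips or the outside of the fingers, gently and without gripping it, then move clear. Leave the glue bottle, the tape roll and the wrench where they are.

Things in the scene. Friction and masses are not known exactly. Their poses are not given: they have to be found in the camera images.
- hub (a point): Point on the hand wheel's vertical axis, at its hub's top, 219 mm above the bench. Level bright metal wheel: rim 80 mm in radius, 14 mm thick, top 214 mm above the bench, three spokes. It sits on top of the fixed press: green base 180 x 260 x 18 mm, two steel columns, green cross-bar along y with its top at 175 mm. x, y axes: the press's own.
- handle: The wheel's only handle: an upright black grip, 24 mm across and 60 mm long, on a short boss on the rim at the end of one spoke, its axis 80 mm from the wheel's axis. Origin half-way up it, 247 mm above the bench; lower end at 217 mm, top at 277 mm. It can revolve on its own pin, as crank handles do. Pushing it takes about 3 N.
- wheel (a joint): Angle of the hand wheel in rad, growing counter-clockwise seen from above (which opens the press; its plate rises 8 mm a turn). Starts anywhere from -1.5 to 1.5; a full turn adds 6.283. At 0 the handle lies on the press's -x side of the hub. The wheel stays where it is left and does not coast.
- glue_mid (a point): Centre of the loose yellow glue bottle standing by the press, 60 mm in diameter, 150 mm tall, the point half-way up. To be left alone.
- tape_mid (a point): Centre of the loose silvery tape roll lying flat by the press, 100 mm in diameter, 48 mm high, the point half-way up. To be left alone.
- wrench_grip (a point): Middle of the handle of the loose steel wrench lying flat on the bench beyond the press. To be left alone.

How it is judged:
By the outcome, as a careful person would: the job done as asked, in the order asked, and still so for the second after the job is handed in, with the robot touching nothing.
It also fails if it takes over 64 s, if anything falls off the work surface, if the arm or the gripper's body presses on something with over 40 N, if the wrist force passes 120 N, or if a joint passes its speed limit or range.

## Working session

There is one attempt and no reset: what is moved stays moved. The work goes in short steps, Python scripts to look and compute and a tool call to move; the robot and the scene stay as the last step left them, time stands still between calls to the robot, and variables do not carry over. Pictures are saved under pics/ and viewed, at most 10 in all, crops included, and the job is handed in when it is done.

Besides the shell and the picture viewer there is one more tool, called as name([rows], argument=value, ...), one row to a line, values as JSON. drive_tool: Moves the arm, as the interface text tells. Its arguments: {"type":"object","properties":{"series":{"type":"array"},"newtons":{"type":"number"}},"required":["series"]}

```bash
mkdir -p pics
cat > h.py <<'E'
import numpy as np,cv2
from rig import env,viewer
def grab(n,f=None):
    d=viewer.get_image(n)
    if f: cv2.imwrite('pics/'+f,d['img'][:,:,::-1])
    return d
def cloud(d):
    K=d['camera_matrix'];R=cv2.Rodrigues(np.array(d['rvec'],float))[0];t=np.array(d['tvec']).ravel()
    v,u=np.mgrid[:480,:640];z=d['depth']
    p=np.stack([(u-K[0,2])/K[0,0]*z,(v-K[1,2])/K[1,1]*z,z],-1)
    w=(p-t)@R; w[z==0]=np.nan
    return w
E
python3 - <<'E'
from h import *
for n in('scene','top'):
    d=grab(n,n+'1.png');w=cloud(d);np.savez(n+'1.npz',w=w,img=d['img'])
    hsv=cv2.cvtColor(d['img'],cv2.COLOR_RGB2HSV)
    print(n,-cv2.Rodrigues(d['rvec'])[0].T@np.ravel(d['tvec']))
    m=(w[...,2]>.262)&(w[...,2]<.282)&(hsv[...,2]<80)
    print('dark at handle top',m.sum(),np.nanmedian(w[m],0))
    m=(w[...,2]>.207)&(w[...,2]<.222)
    print('rim',m.sum(),np.nanmin(w[m],0),np.nanmax(w[m],0))
s=env.observe();print(s['tool_rot'],s['position'],s['time_s'])
E
```

```text
scene [ 1.09634818 -0.14554663  0.72280095]
dark at handle top 1469 [0.1864761  0.90134825 0.2722996 ]
rim 5795 [-0.49848973 -0.51007394  0.20700095] [0.66405651 1.07410672 0.22199831]
top [0.40813638 0.03935348 1.37255304]
dark at handle top 154 [ 0.51141376 -0.08159029  0.27492046]
rim 1982 [ 0.48884091 -0.11784027  0.20700239] [0.66030182 0.05373726 0.22191033]
[[-9.30590095e-01  3.66062261e-01 -7.04825448e-04]
 [ 3.66062837e-01  9.30589551e-01 -1.04217498e-03]
 [ 2.74402268e-04 -1.22784812e-03 -9.99999209e-01]] [0.20120369 0.5116054  0.23080088] 0.1
```

View pics/top1.png

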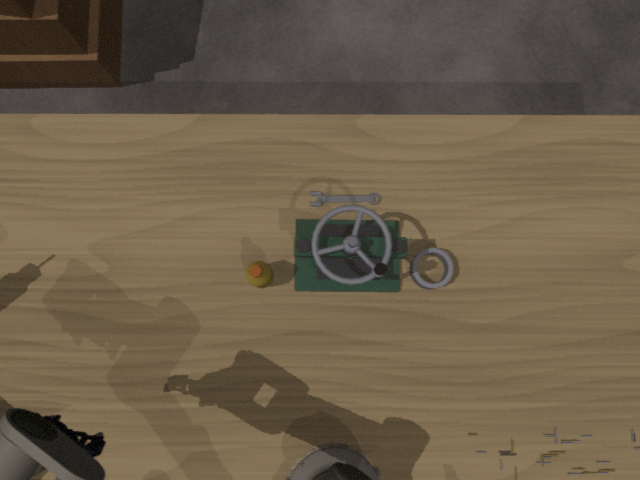

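View pics/scene1.png

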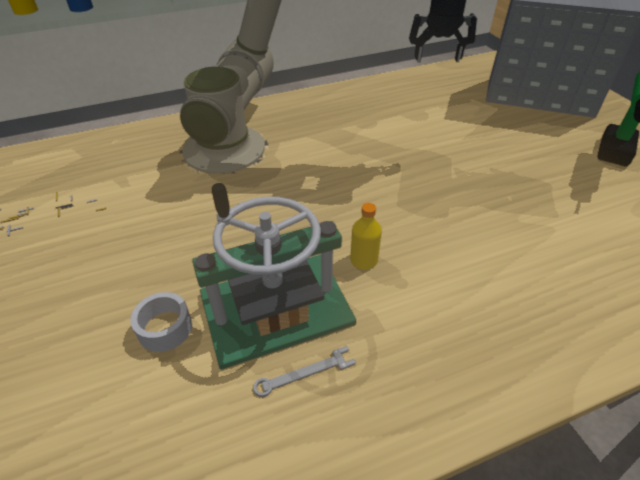

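Run:
```python
from h import *
f=np.load('top1.npz');w=f['w'];hsv=cv2.cvtColor(f['img'],cv2.COLOR_RGB2HSV)
box=(w[...,0]>.45)&(w[...,0]<.7)&(w[...,1]>-.16)&(w[...,1]<.1)
m=box&(w[...,2]>.209)&(w[...,2]<.217)
c,r=cv2.minEnclosingCircle(w[m][:,:2].astype(np.float32));print('rim circ',c,r)
m=box&(w[...,2]>.270)&(w[...,2]<.282)
c2,r2=cv2.minEnclosingCircle(w[m][:,:2].astype(np.float32));print('handle',c2,r2,m.sum(),w[m].mean(0))
h=np.array(c2)-c;print(np.hypot(*h),np.degrees(np.arctan2(h[1],h[0])))
for n,lo,hi in(('green',(40,60,30),(85,255,255)),('yellow',(18,100,80),(35,255,255))):
    mm=cv2.inRange(hsv,lo,hi)>0
    if n=='green': mm&=(w[...,2]>.16)&(w[...,2]<.19)
    p=w[mm];p=p[~np.isnan(p[:,0])];print(n,len(p),p.min(0),p.max(0));print(cv2.minAreaRect(p[:,:2].astype(np.float32)))
m=(w[...,2]>.02)&(w[...,0]>.3)
p=w[m];
m8=(m).astype(np.uint8);k,l,st,ce=cv2.connectedComponentsWithStats(m8)
for i in range(1,k):
    if st[i,4]>40:
        q=w[l==i];print(st[i],q.min(0).round(3),q.max(0).round(3))
```

```text
rim circ (0.5715428590774536, -0.0324636809527874) 0.08939332515001297
handle (0.5170183181762695, -0.08650652319192886) 0.010939852334558964 91 [ 0.51662412 -0.08618825  0.27626854]
0.07676948845582879 -135.25421188603417
green 603 [ 0.0940453  -0.15371946  0.16181288] [0.59790084 0.09157654 0.18231016]
((0.3454408645629883, -0.028981730341911316), (0.24506494402885437, 0.5028528571128845), 89.48663330078125)
yellow 3597 [ 0.03787576 -0.78984985 -0.00915387] [0.91375458 0.85333939 0.29920237]
((0.45427149534225464, 0.04173392057418823), (1.6402039527893066, 0.8682988882064819), 88.14519500732422)
[ 295  205  113   83 5651] [ 0.489 -0.156  0.02 ] [0.665 0.096 0.282]
[411 248  43  41 717] [ 0.491 -0.288  0.02 ] [ 0.589 -0.188  0.057]
[246 261  28  27 574] [0.493 0.151 0.021] [0.551 0.21  0.157]
```

Top view: the wheel centre is at about px (352,245), the handle at (381,269), the bottle at (259,273) and the tape at (432,268). That puts the hub near (0.573, -0.032) and the handle at (0.517, -0.086), a radius of 78 mm against 80 expected. I'll close the fingers and approach behind the handle, above everything else.

drive_tool([
  [[-0.024, -0.021, -0.012], 8, 0],
  [[-0.048, -0.041, -0.012], 16, 0],
  [[-0.071, -0.062, -0.012], 24, 0],
  [[-0.095, -0.082, -0.012], 32, 0],
  [[-0.119, -0.103, -0.012], 40, 0],
  [[-0.143, -0.124, -0.012], 48, 0],
  [[-0.167, -0.144, -0.012], 56, 0],
  [[-0.19, -0.165, -0.012], 64, 0],
  [[-0.214, -0.185, -0.012], 72, 0],
  [[-0.238, -0.206, -0.012], 80, 0],
  [[-0.262, -0.227, -0.012], 88, 0],
  [[-0.286, -0.247, -0.012], 96, 0],
  [[-0.309, -0.268, -0.012], 104, 0],
  [[-0.333, -0.288, -0.012], 112, 0],
  [[-0.357, -0.309, -0.012], 120, 0],
  [[-0.381, -0.33, -0.012], 128, 0],
  [[-0.405, -0.35, -0.012], 136, 0],
  [[-0.428, -0.371, -0.012], 144, 0],
  [[-0.452, -0.391, -0.012], 152, 0],
  [[-0.477, -0.411, -0.012], 160, 0],
], newtons=20)

```text
time_s: 2.1
position: [0.495, -0.0465, 0.2431]
tool_rot: [[0.999, -0.032, -0.001], [-0.032, -0.999, 0.0], [-0.001, -0.0, -1.0]]
ft_force: [0.1, 0.2, -0.6]
grip_width: 0.0002
gripper_force: 0.0
```

drive_tool([
  [[0, 0, 0], 8, 0],
  [[0, 0, 0], 16, 0],
  [[0, 0, 0], 24, 0],
  [[0, 0, 0], 32, 0],
  [[0, 0, 0], 40, 0],
  [[0, 0, 0], 48, 0],
  [[0, 0, 0], 56, 0],
  [[0, 0, 0], 64.5, 0],
  [[0, 0, 0], 64.5, 0],
  [[0, 0, 0], 64.5, 0],
])

```text
time_s: 3.1
position: [0.4947, -0.0452, 0.2431]
tool_rot: [[0.411, -0.912, -0.0], [-0.912, -0.411, 0.0], [-0.0, 0.0, -1.0]]
ft_force: [-0.0, 1.0, 1.0]
grip_width: 0.0001
gripper_force: 0.0
```

Run:
```python
from h import *
s=env.observe();p=s['position'];R=s['tool_rot']
print(s['time_s'],p,s['q'],s['grip_width'],s['ft_force'],'psi',np.degrees(np.arctan2(R[1,1],R[0,1])))
H=np.array([.573,-.032])
for ph in(204,):
    t=H+.08*np.array([np.cos(np.radians(ph)),np.sin(np.radians(ph))])
    print(ph,R.T@np.array([t[0]-p[0],t[1]-p[1],.243-p[2]]))
for k in range(1,21):
    a=np.radians(4*k);print(round(.08*np.sin(a),4),round(-.08*(1-np.cos(a)),4),-4*k,end=' | ')
d=grab('wrist','w1.png');w=cloud(d);m=(w[...,2]>.266)&(w[...,2]<.282)&(np.hypot(w[...,0]-.573,w[...,1]+.032)<.12)
print(m.sum(),w[m].mean(0) if m.any() else '')
```

```text
3.1 [ 0.49467375 -0.04523612  0.24312442] [-1.89083675e+01  1.59437414e+01  8.12151768e+01  1.50304171e-03
  8.28695238e+01  1.36837148e+02] 0.00012800594430686344 [-0.02420221  1.00136126  1.01293641] psi -155.74569921362965
204 [0.01975262 0.00314945 0.00011842]
0.0056 -0.0002 -4 | 0.0111 -0.0008 -8 | 0.0166 -0.0017 -12 | 0.0221 -0.0031 -16 | 0.0274 -0.0048 -20 | 0.0325 -0.0069 -24 | 0.0376 -0.0094 -28 | 0.0424 -0.0122 -32 | 0.047 -0.0153 -36 | 0.0514 -0.0187 -40 | 0.0556 -0.0225 -44 | 0.0595 -0.0265 -48 | 0.063 -0.0307 -52 | 0.0663 -0.0353 -56 | 0.0693 -0.04 -60 | 0.0719 -0.0449 -64 | 0.0742 -0.05 -68 | 0.0761 -0.0553 -72 | 0.0776 -0.0606 -76 | 0.0788 -0.0661 -80 | 5215 [ 0.5117138  -0.0770536   0.27587681]
```

View pics/w1.png

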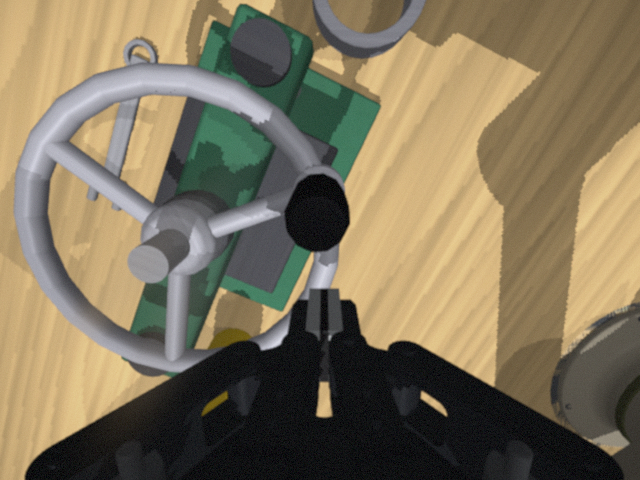

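Run:
```python
from h import *
d=grab('top','top2.png');cv2.imwrite('pics/top2c.png',cv2.resize(d['img'][180:310,270:470,::-1],None,fx=4,fy=4))
d=grab('wrist');w=cloud(d);z=w[...,2]
r=np.hypot(w[...,0]-.573,w[...,1]+.032)
m=(z>.2)&(z<.217)&(r<.1)&(r>.06)
p=w[m];A=np.c_[2*p[:,:2],np.ones(len(p))];s=np.linalg.lstsq(A,(p[:,:2]**2).sum(1),rcond=None)[0];print('rim lsq',s[:2],np.sqrt(s[2]+s[0]**2+s[1]**2),len(p))
m=(z>.274)&(z<.281)&(r<.12);m8=m.astype(np.uint8);k,l,st,ce=cv2.connectedComponentsWithStats(m8)
for i in range(1,k):
    if st[i,4]>100:print(st[i],w[l==i].min(0),w[l==i].max(0))
```

```text
rim lsq [ 0.57427539 -0.03451747] 0.07722407911990309 22764
[ 285  191   63   62 2930] [ 0.50745348 -0.09846408  0.2740054 ] [ 0.52791545 -0.07767361  0.27967265]
[301 319  60  16 435] [ 0.48570897 -0.05751133  0.2740195 ] [ 0.50613181 -0.04735789  0.28099905]
```

Wrist view: the closed fingertips at (325,330) sit behind the handle top at (317,212), with nothing between. Refined hub is (0.574, -0.033), with the handle at 224°. Next I'll move close behind it and push along the arc.

drive_tool([
  [[0.005, 0.001, 0.002], 0, 0],
  [[0.01, 0.0015, 0.004], 0, 0],
  [[0.015, 0.002, 0.004], 0, 0],
  [[0.021, 0.003, 0.004], 0, 0],
  [[0.021, 0.003, 0.004], 0, 0],
])

```text
time_s: 3.75
position: [0.5008, -0.0665, 0.2392]
tool_rot: [[0.406, -0.914, 0.0], [-0.914, -0.406, -0.0], [0.0, 0.0, -1.0]]
ft_force: [0.2, -0.7, -0.1]
grip_width: -0.0002
gripper_force: 0.0
```

drive_tool([
  [[0.0028, 0, 0], -2, 0],
  [[0.0056, -0.0002, 0], -4, 0],
  [[0.0084, -0.0004, 0], -6, 0],
  [[0.0111, -0.0008, 0], -8, 0],
  [[0.0139, -0.0012, 0], -10, 0],
  [[0.0166, -0.0017, 0], -12, 0],
  [[0.0194, -0.0024, 0], -14, 0],
  [[0.0221, -0.0031, 0], -16, 0],
  [[0.0247, -0.0039, 0], -18, 0],
  [[0.0274, -0.0048, 0], -20, 0],
])

```text
time_s: 4.75
position: [0.5158, -0.0883, 0.2394]
tool_rot: [[0.696, -0.718, -0.001], [-0.718, -0.696, 0.001], [-0.001, -0.0, -1.0]]
ft_force: [-3.0, 3.2, 0.9]
grip_width: -0.0004
gripper_force: 1.6
```

```bash
cat >> h.py <<'E'
H=np.array([.574,-.033])
def check(n='wrist',f=None):
    s=env.observe();p=s['position'];R=s['tool_rot'];d=p[:2]-H
    print('t',s['time_s'],'tcp r %.4f phi %.1f z %.4f psi %.1f'%(np.hypot(*d),np.degrees(np.arctan2(d[1],d[0]))%360,p[2],np.degrees(np.arctan2(R[1,1],R[0,1]))),'q6',s['q'][5],'F tool',(R.T@s['ft_force']).round(1))
    w=cloud(grab(n,f));z=w[...,2];r=np.hypot(w[...,0]-H[0],w[...,1]-H[1])
    m=(z>.272)&(z<.281)&(r<.12);k,l,st,_=cv2.connectedComponentsWithStats(m.astype(np.uint8))
    for i in range(1,k):
        q=w[l==i]
        if st[i,4]>50:
            c,rr=cv2.minEnclosingCircle(q[:,:2].astype(np.float32));e=np.array(c)-H
            print('blob',st[i],np.round(c,4),'rad %.4f r %.4f phi %.1f'%(rr,np.hypot(*e),np.degrees(np.arctan2(e[1],e[0]))%360))
E
python3 -c "
from h import *
check()"
```

```text
t 4.75 tcp r 0.0803 phi 223.5 z 0.2394 psi -135.9 q6 113.1555238587997 F tool [-4.4 -0.1 -0.9]
blob [ 283  263   78  120 3816] [ 0.5252 -0.0948] rad 0.0233 r 0.0787 phi 231.7
```

drive_tool([
  [[0.0056, -0.0002, 0], -4, 0],
  [[0.0111, -0.0008, 0], -8, 0],
  [[0.0166, -0.0017, 0], -12, 0],
  [[0.0221, -0.0031, 0], -16, 0],
  [[0.0274, -0.0048, 0], -20, 0],
  [[0.0325, -0.0069, 0], -24, 0],
  [[0.0376, -0.0094, 0], -28, 0],
  [[0.0424, -0.0122, 0], -32, 0],
  [[0.047, -0.0153, 0], -36, 0],
  [[0.0514, -0.0187, 0], -40, 0],
  [[0.0556, -0.0225, 0], -44, 0],
  [[0.0595, -0.0265, 0], -48, 0],
  [[0.063, -0.0307, 0], -52, 0],
  [[0.0663, -0.0353, 0], -56, 0],
  [[0.0693, -0.04, 0], -60, 0],
  [[0.0719, -0.0449, 0], -64, 0],
  [[0.0742, -0.05, 0], -68, 0],
  [[0.0761, -0.0553, 0], -72, 0],
  [[0.0776, -0.0606, 0], -76, 0],
  [[0.0788, -0.0661, 0], -80, 0],
])

```text
time_s: 6.8
position: [0.6183, -0.0999, 0.2394]
tool_rot: [[0.828, 0.561, -0.001], [0.561, -0.828, -0.001], [-0.001, 0.0, -1.0]]
ft_force: [-2.3, -1.7, 0.7]
grip_width: 0.0002
gripper_force: 1.6
```

```bash
python3 -c "
from h import *
check(f='w2.png')"
```

```text
t 6.8 tcp r 0.0802 phi 303.5 z 0.2394 psi -55.9 q6 35.91339004644881 F tool [-2.8  0.1 -0.7]
blob [ 285  264   74  119 3800] [ 0.627  -0.0913] rad 0.0231 r 0.0787 phi 312.3
```

View pics/w2.png

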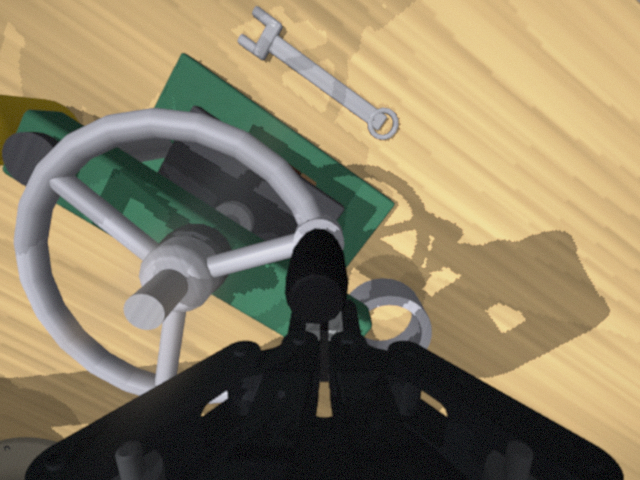

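The handle at (316,290) is turning with the fingers. Contact is steady at about 3 N, so I'll continue.

drive_tool([
  [[0.0056, -0.0002, 0], -4, 0],
  [[0.0111, -0.0008, 0], -8, 0],
  [[0.0166, -0.0017, 0], -12, 0],
  [[0.0221, -0.0031, 0], -16, 0],
  [[0.0274, -0.0048, 0], -20, 0],
  [[0.0325, -0.0069, 0], -24, 0],
  [[0.0376, -0.0094, 0], -28, 0],
  [[0.0424, -0.0122, 0], -32, 0],
  [[0.047, -0.0153, 0], -36, 0],
  [[0.0514, -0.0187, 0], -40, 0],
  [[0.0556, -0.0225, 0], -44, 0],
  [[0.0595, -0.0265, 0], -48, 0],
  [[0.063, -0.0307, 0], -52, 0],
  [[0.0663, -0.0353, 0], -56, 0],
  [[0.0693, -0.04, 0], -60, 0],
  [[0.0719, -0.0449, 0], -64, 0],
  [[0.0742, -0.05, 0], -68, 0],
  [[0.0761, -0.0553, 0], -72, 0],
  [[0.0776, -0.0606, 0], -76, 0],
  [[0.0788, -0.0661, 0], -80, 0],
])

```text
time_s: 8.85
position: [0.647, -0.0011, 0.2393]
tool_rot: [[-0.407, 0.913, 0.001], [0.913, 0.407, -0.001], [-0.001, 0.001, -1.0]]
ft_force: [1.8, -2.9, 0.1]
grip_width: -0.0
gripper_force: 1.6
```

drive_tool([
  [[0.0056, -0.0002, 0], -4, 0],
  [[0.0111, -0.0008, 0], -8, 0],
  [[0.0166, -0.0017, 0], -12, 0],
  [[0.0221, -0.0031, 0], -16, 0],
  [[0.0274, -0.0048, 0], -20, 0],
  [[0.0325, -0.0069, 0], -24, 0],
  [[0.0376, -0.0094, 0], -28, 0],
  [[0.0424, -0.0122, 0], -32, 0],
  [[0.047, -0.0153, 0], -36, 0],
  [[0.0514, -0.0187, 0], -40, 0],
  [[0.0556, -0.0225, 0], -44, 0],
  [[0.0595, -0.0265, 0], -48, 0],
  [[0.063, -0.0307, 0], -52, 0],
  [[0.0663, -0.0353, 0], -56, 0],
  [[0.0693, -0.04, 0], -60, 0],
  [[0.0719, -0.0449, 0], -64, 0],
  [[0.0742, -0.05, 0], -68, 0],
  [[0.0761, -0.0553, 0], -72, 0],
  [[0.0776, -0.0606, 0], -76, 0],
  [[0.0788, -0.0661, 0], -80, 0],
])

```text
time_s: 10.85
position: [0.5546, 0.0444, 0.2393]
tool_rot: [[-0.97, -0.243, 0.002], [-0.243, 0.97, 0.0], [-0.002, -0.0, -1.0]]
ft_force: [4.1, -0.3, -1.6]
grip_width: -0.0001
gripper_force: 1.7
```

```bash
python3 -c "
from h import *
check();check('top')"
```

```text
t 10.85 tcp r 0.0798 phi 104.0 z 0.2393 psi 104.1 q6 -111.70723126281361 F tool [-3.9 -1.2  1.7]
blob [ 284  264   77  119 3821] [0.545 0.04 ] rad 0.0232 r 0.0786 phi 111.7
t 10.9 tcp r 0.0799 phi 104.6 z 0.2394 psi 104.3 q6 -111.91316670848305 F tool [-2.2 -0.1  0.7]
```

Pusher now at 104°, with q6 nearing its limit. I'll back off, raise, turn the wrist by 170° (the closed fingers are symmetric) and come back.

drive_tool([
  [[-0.01, -0.001, 0], 0, 0],
  [[-0.02, -0.003, 0], 0, 0],
  [[-0.0274, -0.005, 0], 0, 0],
  [[-0.0274, -0.005, -0.025], 0, 0],
  [[-0.0274, -0.005, -0.05], 0, 0],
  [[-0.0274, -0.005, -0.05], 0, 0],
])

```text
time_s: 11.55
position: [0.5837, 0.0462, 0.2924]
tool_rot: [[-0.97, -0.242, 0.006], [-0.242, 0.97, -0.001], [-0.006, -0.002, -1.0]]
ft_force: [0.0, 0.5, 0.5]
grip_width: -0.0001
gripper_force: 0.0
```

drive_tool([
  [[0, 0, 0], 8.5, 0],
  [[0, 0, 0], 17, 0],
  [[0, 0, 0], 25.5, 0],
  [[0, 0, 0], 34, 0],
  [[0, 0, 0], 42.5, 0],
  [[0, 0, 0], 51, 0],
  [[0, 0, 0], 59.5, 0],
  [[0, 0, 0], 68, 0],
  [[0, 0, 0], 76.5, 0],
  [[0, 0, 0], 85, 0],
  [[0, 0, 0], 93.5, 0],
  [[0, 0, 0], 102, 0],
  [[0, 0, 0], 110.5, 0],
  [[0, 0, 0], 119, 0],
  [[0, 0, 0], 127.5, 0],
  [[0, 0, 0], 136, 0],
  [[0, 0, 0], 144.5, 0],
  [[0, 0, 0], 153, 0],
  [[0, 0, 0], 161.5, 0],
  [[0, 0, 0], 170, 0],
])

```text
time_s: 13.55
position: [0.5824, 0.0463, 0.2883]
tool_rot: [[0.916, 0.401, -0.001], [0.401, -0.916, 0.0], [-0.001, -0.001, -1.0]]
ft_force: [0.4, -1.1, -0.1]
grip_width: -0.0002
gripper_force: 0.0
```

```bash
python3 -c "
from h import *
check('top','top3.png')"
```

```text
t 13.55 tcp r 0.0797 phi 84.0 z 0.2883 psi -66.4 q6 59.299707793114976 F tool [-0.1  1.1  0.1]
blob [315 255  11  11  92] [0.5322 0.0366] rad 0.0110 r 0.0812 phi 121.0
```

drive_tool([
  [[0, 0, 0.025], 4, 0],
  [[0, 0, 0.049], 8, 0],
  [[0, 0, 0.049], 13.6, 0],
  [[-0.007, -0.003, 0.049], 13.6, 0],
  [[-0.014, -0.006, 0.049], 13.6, 0],
  [[-0.0206, -0.0085, 0.049], 13.6, 0],
  [[-0.0206, -0.0085, 0.049], 13.6, 0],
])

```text
time_s: 14.3
position: [0.559, 0.0457, 0.241]
tool_rot: [[0.983, 0.183, 0.001], [0.183, -0.983, -0.0], [0.001, 0.0, -1.0]]
ft_force: [-0.5, -0.5, -1.4]
grip_width: -0.0003
gripper_force: 0.0
```

drive_tool([
  [[-0.0056, 0.0002, 0], -4, 0],
  [[-0.0111, 0.0008, 0], -8, 0],
  [[-0.0166, 0.0017, 0], -12, 0],
  [[-0.0221, 0.0031, 0], -16, 0],
  [[-0.0274, 0.0048, 0], -20, 0],
  [[-0.0325, 0.0069, 0], -24, 0],
  [[-0.0376, 0.0094, 0], -28, 0],
  [[-0.0424, 0.0122, 0], -32, 0],
  [[-0.047, 0.0153, 0], -36, 0],
  [[-0.0514, 0.0187, 0], -40, 0],
  [[-0.0556, 0.0225, 0], -44, 0],
  [[-0.0595, 0.0265, 0], -48, 0],
  [[-0.063, 0.0307, 0], -52, 0],
  [[-0.0663, 0.0353, 0], -56, 0],
  [[-0.0693, 0.04, 0], -60, 0],
  [[-0.0719, 0.0449, 0], -64, 0],
  [[-0.0742, 0.05, 0], -68, 0],
  [[-0.0761, 0.0553, 0], -72, 0],
  [[-0.0776, 0.0606, 0], -76, 0],
  [[-0.0788, 0.0661, 0], -80, 0],
])

```text
time_s: 16.3
position: [0.4943, -0.0333, 0.2407]
tool_rot: [[-0.012, 1.0, 0.001], [1.0, 0.012, 0.001], [0.001, 0.001, -1.0]]
ft_force: [0.5, 4.6, 0.1]
grip_width: 0.0002
gripper_force: 1.7
```

```bash
python3 -c "
from h import *
check('top','top4.png')
d=cv2.imread('pics/top4.png');cv2.imwrite('pics/top4c.png',cv2.resize(d[180:310,230:470],None,fx=3,fy=3))"
```

```text
t 16.3 tcp r 0.0797 phi 180.2 z 0.2407 psi 0.7 q6 -18.299156812630798 F tool [ 4.6  0.6 -0.1]
```

View pics/top4c.png

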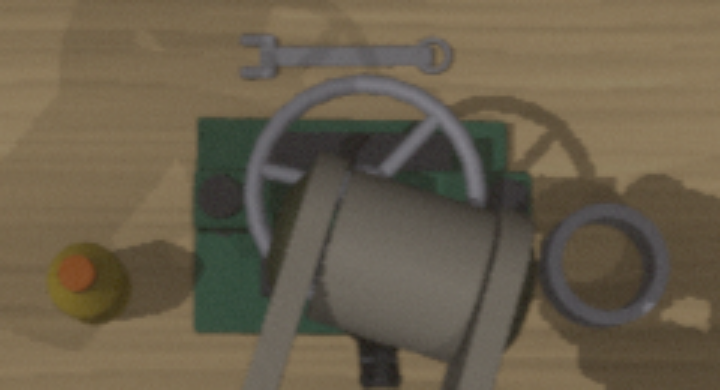

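The arm hides the handle. The bottle, tape and wrench haven't moved. I'll push about 25° more slowly, then back off to measure.

drive_tool([
  [[-0.0028, 0, 0], -2, 0],
  [[-0.0056, 0.0002, 0], -4, 0],
  [[-0.0084, 0.0004, 0], -6, 0],
  [[-0.0111, 0.0008, 0], -8, 0],
  [[-0.0139, 0.0012, 0], -10, 0],
  [[-0.0166, 0.0017, 0], -12, 0],
  [[-0.0194, 0.0024, 0], -14, 0],
  [[-0.0221, 0.0031, 0], -16, 0],
  [[-0.0247, 0.0039, 0], -18, 0],
  [[-0.0274, 0.0048, 0], -20, 0],
  [[-0.03, 0.0058, 0], -22, 0],
  [[-0.032, 0.0067, 0], -23.6, 0],
  [[-0.0338, 0.0075, 0], -25, 0],
  [[-0.0338, 0.0075, 0], -25, 0],
  [[-0.0338, 0.0075, 0], -25, 0],
])

```text
time_s: 17.85
position: [0.5021, -0.0673, 0.2405]
tool_rot: [[-0.429, 0.903, 0.001], [0.903, 0.429, -0.0], [-0.0, 0.0, -1.0]]
ft_force: [0.1, 2.1, 1.3]
grip_width: -0.0003
gripper_force: 1.0
```

```bash
python3 -c "
from h import *
check('wrist')"
```

```text
t 17.85 tcp r 0.0797 phi 205.5 z 0.2405 psi 25.4 q6 -46.44141846168961 F tool [ 1.9  1.  -1.3]
blob [ 287  319   74   99 1434] [ 0.5053 -0.0734] rad 0.0218 r 0.0797 phi 210.5
```

drive_tool([
  [[0.01, 0, 0], 0, 0],
  [[0.02, 0, 0], 0, 0],
  [[0.04, 0, 0], 0, 0],
  [[0.06, 0, -0.02], 0, 0],
  [[0.09, -0.03, -0.05], 0, 0],
  [[0.12, -0.06, -0.06], 0, 0],
  [[0.15, -0.09, -0.06], 0, 0],
  [[0.18, -0.12, -0.06], 0, 0],
  [[0.18, -0.12, -0.06], 0, 0],
  [[0.18, -0.12, -0.06], 0, 0],
])

```text
time_s: 18.9
position: [0.3158, 0.0441, 0.3007]
tool_rot: [[-0.43, 0.903, 0.002], [0.903, 0.43, -0.001], [-0.001, 0.001, -1.0]]
ft_force: [0.1, -0.7, 0.3]
grip_width: 0.0002
gripper_force: 0.0
```

```bash
python3 -c "
from h import *
check('top','top5.png');check('scene')
f=np.load('scene1.npz')['w'];r=np.hypot(f[...,0]-H[0],f[...,1]-H[1]);m=(f[...,2]>.272)&(f[...,2]<.281)&(r<.12)
c,rr=cv2.minEnclosingCircle(f[m][:,:2].astype(np.float32));e=c-H;print('scene start',c,rr,np.degrees(np.arctan2(e[1],e[0]))%360)
f=np.load('top1.npz')['w'];r=np.hypot(f[...,0]-H[0],f[...,1]-H[1]);m=(f[...,2]>.272)&(f[...,2]<.281)&(r<.12)
c,rr=cv2.minEnclosingCircle(f[m][:,:2].astype(np.float32));e=c-H;print('top start',c,rr,np.degrees(np.arctan2(e[1],e[0]))%360)
"
```

```text
t 18.9 tcp r 0.2695 phi 163.4 z 0.3007 psi 25.5 q6 -39.1253859845074 F tool [-0.7 -0.2 -0.3]
blob [375 264  11  11  84] [ 0.5156 -0.0848] rad 0.0111 r 0.0781 phi 221.6
t 18.95 tcp r 0.2687 phi 163.4 z 0.3005 psi 25.4 q6 -39.133036411456466 F tool [-0.2  0.5  0.4]
blob [213 182  14  10 105] [ 0.5176 -0.0861] rad 0.0111 r 0.0775 phi 223.3
scene start (0.5203803777694702, -0.0882834643125534) 0.011062557809054852 225.87530772216738
top start (0.5169568657875061, -0.086784228682518) 0.010790739208459854 223.31568902905258
```

The handle is about 2° short (top 221.6 vs 223.3, scene 223.3 vs 225.9). I'll go back in and nudge it 3 mm further.

drive_tool([
  [[-0.03, 0.03, 0], 0, 0],
  [[-0.06, 0.06, 0], 0, 0],
  [[-0.09, 0.09, 0.01], 0, 0],
  [[-0.12, 0.12, 0.04], 0, 0],
  [[-0.14, 0.12, 0.06], 0, 0],
  [[-0.155, 0.12, 0.06], 0, 0],
  [[-0.165, 0.12, 0.06], 0, 0],
  [[-0.172, 0.12, 0.06], 0, 0],
  [[-0.177, 0.12, 0.06], 0, 0],
  [[-0.18, 0.12, 0.06], 0, 0],
  [[-0.181, 0.12, 0.06], 0, 0],
  [[-0.182, 0.12, 0.06], 0, 0],
  [[-0.183, 0.12, 0.06], 0, 0],
  [[-0.183, 0.12, 0.06], 0, 0],
  [[-0.183, 0.12, 0.06], 0, 0],
  [[-0.183, 0.12, 0.06], 0, 0],
])

```text
time_s: 20.6
position: [0.5033, -0.07, 0.2404]
tool_rot: [[-0.429, 0.903, 0.0], [0.903, 0.429, 0.0], [0.0, 0.0, -1.0]]
ft_force: [-1.3, 3.2, 3.3]
grip_width: 0.0002
gripper_force: 1.6
```

drive_tool([
  [[0.01, 0, 0], 0, 0],
  [[0.02, 0, 0], 0, 0],
  [[0.04, 0, 0], 0, 0],
  [[0.06, 0, -0.02], 0, 0],
  [[0.09, -0.03, -0.05], 0, 0],
  [[0.12, -0.06, -0.06], 0, 0],
  [[0.15, -0.09, -0.06], 0, 0],
  [[0.18, -0.12, -0.06], 0, 0],
  [[0.18, -0.12, -0.06], 0, 0],
  [[0.18, -0.12, -0.06], 0, 0],
])

```text
time_s: 21.6
position: [0.3168, 0.0417, 0.3006]
tool_rot: [[-0.43, 0.903, 0.002], [0.903, 0.43, -0.001], [-0.001, 0.001, -1.0]]
ft_force: [0.4, -0.1, -0.4]
grip_width: -0.0
gripper_force: 0.0
```

```bash
python3 -c "
from h import *
check('top','top6.png');check('scene','scene6.png')"
```

```text
t 21.6 tcp r 0.2679 phi 163.8 z 0.3006 psi 25.5 q6 -39.5518598562006 F tool [-0.3  0.3  0.4]
blob [376 263  11  11  88] [ 0.517  -0.0867] rad 0.0109 r 0.0783 phi 223.3
t 21.65 tcp r 0.2670 phi 163.8 z 0.3005 psi 25.5 q6 -39.56485686308618 F tool [ 0.6 -0.4 -0.2]
blob [212 183  14  11 108] [ 0.5198 -0.0869] rad 0.0115 r 0.0764 phi 224.8
```

View pics/scene6.png

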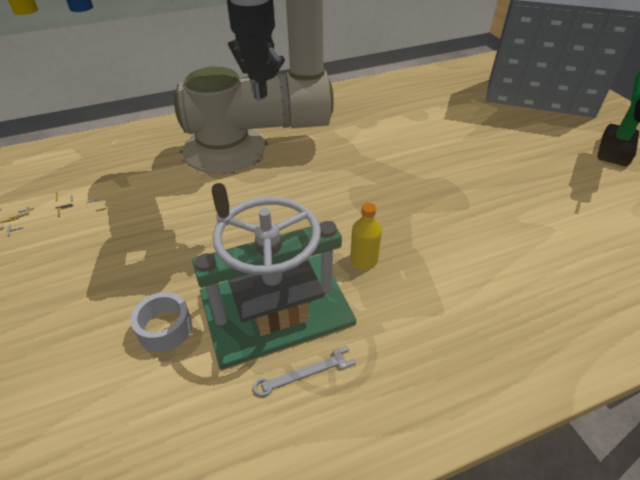

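The handle at px (220,200) is back at its starting pixels. The top view gives 223.3°, the same as at the start. The bottle, tape and wrench are unmoved and the arm is clear.

```bash
python3 -c "
from rig import env
print(env.close_job())"
```

```text
the job is handed in; nothing more can be done
None
```

The job is handed in: the hand wheel was pushed one full turn counter-clockwise, with the handle back within about 1° of its start by camera, the arm clear, and the bottle, tape and wrench left where they were.

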